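# Load the laser marker's spring magazine and shut its feed drawer

### The arm

A 7-joint arm with a two-finger parallel gripper is mounted at the origin on the work surface. World frame = base frame: x ahead of the robot, y to its left, z up, the work surface at z = 0. Lengths are in m, angles in rad, forces in N, time in s.
With the tool pointing down it reaches from about 0.4 to 0.85 m from the base axis. Payload 6.9 kg.
Tool frame: the origin (TCP) lies midway between the tips of the shut fingers; the grasp point (between the pads) lies 19 mm behind it; z points along the fingers, y is the line along which they close (so a half turn about z gives the same grasp; the last joint's range is limited). The gripper opens to 85 mm and grips with 20 to 120 N. Pads are 22 mm wide; open, the fingers measure 114 mm over their backs; the gripper's body (76 mm by 85 mm) begins 54 mm behind the grasp point. The pads swing forward as they close: fully open they stand 13 mm farther back than shut.
Start: joints at [1.419, 0.507, -0.238, 1.5, 0.126, 1.149, -0.155], TCP at [0.159, -0.605, 0.202] pointing down, gripper open.
Joint ranges: [-3.08, 3.08], [-0.24, 2.05], [-1.43, 1.35], [0, 2.5], [-1.52, 4.66], [0.17, 1.96], [-2.89, 2.89]. Speed limits (rad/s): [2.39, 2.39, 3.14, 3.14, 3.14, 3.14, 3.14].

### API

Orientations are given as [roll, pitch, yaw] about the fixed x, y, z axes, in that order (R = Rz(yaw) Ry(pitch) Rx(roll)).
In Python, from bench import arm gives the robot as it stands. The module is installed in compiled form; this text tells all that it offers.
- The arm moves only by the tool servo_tool, never from a script. Its argument "series" is a list that holds one entry, the list of rows, each a list of 7 numbers: the shift along the tool's x, y, z in mm, then the turn, a rotation vector about the tool's x, y, z in degrees, then the opening, from 0 (shut) to 1 (fully open). In form: [[[tx, ty, tz, rx, ry, rz, hand], ...]]. A call has 1 to 8 rows; each row shifts and turns the commanded pose from where the row before left it, along the tool's axes as they then stand; what a row does not reach is not made up. A row lasts 1/12 s, in which the tool goes at most 41.7 mm and 7.16 degrees, less where a joint would pass 70% of its speed; a pose out of reach is approached as far as the arm can. A call is refused whole if a number of a shift passes 41.7 or a number of a turn 7.16, either way. A call with a gripper value outside its range is refused whole. The fingers move at their own pace and stop on an object; "grip_force" is the grip in N (left out, the last holds). Time passes only in rows, so rows that do not move let the fingers close. It gives the time, the measured TCP pose, the force, the opening and the grip force at its end, in the units of the state.
- arm.read_state(): the state, without advancing time (a new reading comes with each control period).
- arm.camera(name): name is "scene" or "top" or "wrist"; returns a dict with "image" (420x560x3 uint8, blue, green, red), "intrinsics" (3x3 intrinsics, pixels), "pose" (4x4, takes a point from camera to world coordinates). Camera axes: x right, y down, z forward; pixel columns grow to the right and rows downward; lengths in m; the calibration is good to about 2 mm. A picture is of the moment at which its call begins. There is no depth.
- arm.sign_off(): hands the job in; it is judged then, once.
Trained networks look in a picture, given as the dict that the camera call returned (one of the last four; its "shot" number tells which), for a name from the list of things; names that differ only in an ending like _2 or _b are one class to them, and where a whole thing is asked for, a point or a joint stands for the part that bears it (a point fixed in the world has none). Each returns a list of dicts, best first, with "confidence" (0 to 1); they miss things now and then, are a little off and sometimes report something else, mostly with a low value. They report only what shows in the picture. A call takes as long as a camera call. They do not tell look-alikes from the thing itself.
- arm.search_frame(picture, target): "at" ([x, y, z] in m, in world coordinates, good to about 4 mm: the middle of the surface that is visible of it).
- arm.outline_of(picture, target): "region" (420x560 bool, what is visible of it).
The state is a dict: "clock": time; "joint_pos": joint angles; "dq": joint speeds; "effort": joint torques, N m; "tool_pos": TCP position; "ee_rot": TCP orientation; "force": force on the tool from outside, world axes, zero at the start; "moment": the same for the moment, N m; "gripper_width": finger opening in m; "grip_force": force on a finger pad.
Only numpy, scipy, OpenCV 4.12 (cv2) and the standard library are available. Lean on these libraries where they do the work, as an engineer would, in place of code of your own. Each camera call takes 0.05 s, during which the arm holds its last target. There are 200 camera calls.

### The job

Load the two large round wooden blanks into the spring magazine in the marking machine's open feed drawer, pressing each one down until both lie flat below the two spring catches and stay there. Then slide the drawer fully shut, and leave the small round blank and the square one lying where they are.

Things in the scene. Friction and masses are not known exactly. Their poses are not given: they have to be found in the camera images.
- blank_a_center (a point): large round blank of light wood, diameter 56 mm, 12 mm thick, about 20 g, lying flat; the point is its centre, half-way up. It starts on the 3 mm thick dark cutting mat. The two large blanks are alike and go in in either order.
- blank_b_center (a point): the other large round blank, the same: diameter 56 mm, 12 mm thick; the point is its centre.
- magazine (a point): stack magazine fixed in the drawer: a blank goes down between four upright rods, past two spring catches, onto a spring follower. The point is on its axis, level with the catches' flat undersides, 96 mm above the bench. z up; x the way the drawer slides shut; y across the drawer. The catches are at +x and -x; +y and -y are open, so fingers holding a blank across y have room down past the catches.
- mouth (a point): on the magazine's axis, level with the tops of the rods, 22 mm above the magazine point; same axes. The rods are 8 mm thick with domed tops, centres at x +-27, y +-20 mm: 1.5 mm of play round a blank, 46 mm free between the rods on the open y sides. The drawer's low side walls stand 73 mm out in y and end 52 mm below the magazine point.
- catch_rear (a joint): travel of the catch at +x, m: 0 sprung in, 0.009 pushed out. A bevelled tongue 14 mm wide that reaches in to 22.5 mm from the axis; its 22 mm wide housing, 34 to 47 mm out, ends 12 mm above the magazine point. A blank laid between the rods rests on the bevels, underside about 9 mm above the magazine point. Pressed at its middle it spreads the tongues, which takes 5 to 13 N in all.
- catch_front (a joint): the same at -x. Once a blank's top is about 2 mm below the magazine point both tongues snap in over its rim; let go, the follower holds it up against them, its top level with the magazine point. The second blank goes in the same way on top of the first and pushes it down.
- follower (a joint): travel of the spring follower, a 40 mm aluminium plate under the stack, in m: 0 when the magazine is empty (plate 2 mm below the magazine point), growing as it is pushed down, at most 0.046 (room for three blanks). One blank held under the catches: about 0.010. Two: about 0.022. The spring pushes up with 4 N at 0 and 7.4 N at 0.022.
- drawer (a joint): opening of the feed drawer in m: 0 fully shut, up to 0.22 open. It slides level along the magazine's x axis with about 3 N of friction and stays where it is left.
- handle (a point): middle of the drawer's handle, a level steel bar 100 mm long, 10 mm thick, across the drawer 35 mm in front of its panel, 101 mm above the bench; the magazine is 157 mm behind it, same axes. Panel: 176 mm wide, 16 to 130 mm above the bench. Shut, the bar is 47 mm in front of the machine's base (300 deep, 260 wide, 138 mm high); column and head above stay 60 mm or more behind the base's front.
- square_blank_center (a point): square wooden blank, 50 x 50 x 12 mm, not wanted, to be left where it is; the point is its centre.
- small_disc_center (a point): small round wooden blank, diameter 38 mm, 12 mm thick, not wanted, to be left where it is; the point is its centre.
Mind the look-alikes: they are no part of the job. What is shaped like the part that bears blank_a_center but blue or purple is not meant.

How it is judged:
On the way:
1. both large blanks lie in the magazine, pressed down below the catches (horizontal distance between each of blank_a_center, blank_b_center and magazine below 0.005 m and z of each of blank_a_center, blank_b_center in the frame of magazine below -0.004 m), for 0.2 s.
At the end, for the whole second after the job is handed in: both large blanks rest in the magazine, each centre within 5 mm of its axis and at least 4 mm below the underside of the catches (a held top blank's centre is 6 mm below it), flat within 0.08 rad; the drawer is shut to within 4 mm; nothing moves (all of step 1 and angle between each of blank_a_center, blank_b_center's own z axis and vertical below 0.08 rad and value of joint drawer below 0.004 m and linear speed of each of blank_a, blank_b below 0.02 m/s); the robot touches nothing.
It fails at once if the square blank or the small round blank is moved more than 40 mm (distance of any of square_blank_center, small_disc_center from where it was at the start of the episode above 0.04 m).
It also fails if it takes over 67 s, if anything falls off the work surface, if the arm or the gripper's body presses on something with over 40 N, if the wrist force passes 120 N, or if a joint passes its speed limit or range.

## Working session

There is one attempt and no reset: what is moved stays moved. The work goes in short steps, Python scripts to look and compute and a tool call to move; the robot and the scene stay as the last step left them, time stands still between calls to the robot, and variables do not carry over. Pictures are saved under pics/ and viewed, at most 10 in all, crops included, and the job is handed in when it is done.

Besides the shell and the picture viewer there is one more tool, called after ">>>" as a command line: name --argument value ..., lists and objects as JSON in quotes. servo_tool: Moves the arm, as the interface text tells. Its arguments: {"type":"object","properties":{"series":{"type":"array","items":{"type":"array","items":{"type":"array","items":{"type":"number"}}}},"grip_force":{"type":"number"}},"required":["series"]}

```bash
mkdir -p pics
cat > h.py <<'E'
import numpy as np, cv2
from bench import arm
def ray(p,uv,z):
    K=np.array(p["intrinsics"]);T=np.array(p["pose"])
    d=T[:3,:3]@np.linalg.inv(K)@np.array([uv[0],uv[1],1.]);o=T[:3,3]
    return o+d*(z-o[2])/d[2]
def proj(p,X):
    K=np.array(p["intrinsics"]);T=np.array(p["pose"])
    c=T[:3,:3].T@(np.array(X)-T[:3,3]);u=K@c;return u[:2]/u[2]
E
python3 - <<'E'
from h import *
np.set_printoptions(precision=4,suppress=True)
s=arm.read_state();print(s["clock"],s["tool_pos"],s["ee_rot"],s["gripper_width"],s["force"])
ims=[]
for n in("scene","top"):
    p=arm.camera(n);ims.append(p["image"]);cv2.imwrite(f"pics/{n}1.png",p["image"])
    for t in("blank_a_center","magazine","mouth","handle","catch_rear","catch_front","follower","square_blank_center","small_disc_center","drawer"):
        for r in arm.search_frame(p,t)[:5]: print(n,t,np.array(r["at"]),round(r["confidence"],2),proj(p,r["at"]).round())
E
```

```text
0.0 [ 0.1585 -0.604   0.2011] [-3.1398  0.      0.2569] 0.0851332821022243 [ 0.1079 -0.1298 -0.2677]
scene blank_a_center [ 0.3057 -0.4553  0.011 ] 0.62 [207. 168.]
scene blank_a_center [ 0.7324 -0.3671  0.0105] 0.61 [163. 249.]
scene blank_a_center [ 0.5931 -0.323   0.0163] 0.44 [200. 222.]
scene magazine [0.5713 0.0838 0.042 ] 0.65 [325. 243.]
scene mouth [0.574  0.0885 0.045 ] 0.98 [327. 244.]
scene handle [0.5782 0.0856 0.0402] 0.67 [325. 246.]
scene follower [0.5848 0.151  0.0965] 0.76 [349. 238.]
scene square_blank_center [ 0.4459 -0.1781  0.0162] 0.72 [260. 205.]
scene small_disc_center [ 0.5704 -0.2116  0.0158] 0.6 [234. 226.]
scene drawer [0.5732 0.0812 0.0391] 0.72 [324. 244.]
top blank_a_center [ 0.2987 -0.4593  0.0124] 0.98 [434. 298.]
top blank_a_center [ 0.586  -0.3284  0.0176] 0.95 [386. 184.]
top blank_a_center [ 0.2805 -0.3615  0.0081] 0.85 [395. 304.]
top blank_a_center [ 0.744  -0.3695  0.0109] 0.78 [402. 123.]
top blank_a_center [ 0.7297 -0.2689  0.0109] 0.72 [363. 128.]
top magazine [0.5604 0.1099 0.0304] 0.93 [213. 188.]
top mouth [0.5556 0.1093 0.0282] 0.88 [214. 190.]
top handle [0.5636 0.1112 0.033 ] 0.61 [213. 187.]
top catch_front [ 0.4418 -0.1817  0.0083] 0.22 [326. 238.]
top follower [0.5734 0.1448 0.0937] 0.54 [195. 180.]
top square_blank_center [ 0.4418 -0.1837  0.0122] 0.73 [327. 238.]
top small_disc_center [ 0.5668 -0.2143  0.0161] 0.52 [341. 190.]
top drawer [0.5598 0.1061 0.0307] 0.67 [215. 188.]
```

View pics/scene1.png

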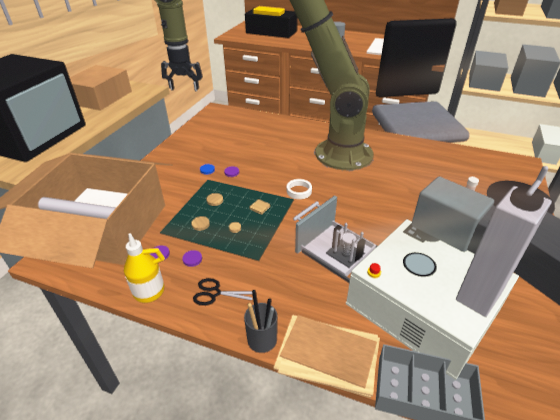

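View pics/top1.png

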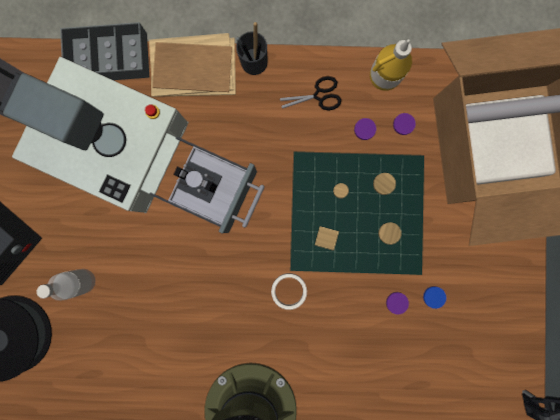

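Top view: large light-wood discs at (385,184) and (390,233) on the mat; small disc (341,190), square (327,238). Look-alikes purple (365,128), (404,123), (397,302) and blue (434,297) are not meant. The drawer is at about (210,185), its bar running from (262,186) to (235,224).

Run:
```python
from h import *
np.set_printoptions(precision=4,suppress=True)
p=arm.camera("top");im=p["image"]
# blanks on mat
sub=im.copy();hsv=cv2.cvtColor(im,cv2.COLOR_BGR2HSV)
m=((hsv[...,0]>5)&(hsv[...,0]<28)&(hsv[...,2]>110)).astype(np.uint8)
m[:156]=0;m[270:]=0;m[:,:298]=0;m[:,420:]=0
n,l,st,c=cv2.connectedComponentsWithStats(m)
for i in range(1,n):
    if st[i,4]>60: print(c[i],st[i],ray(p,c[i],0.0145))
a=im[130:245,160:275];b=im[150:260,300:420]
big=np.hstack([cv2.resize(a,(560,560),interpolation=cv2.INTER_CUBIC),cv2.resize(b,(240,220),interpolation=cv2.INTER_CUBIC) if 0 else cv2.copyMakeBorder(cv2.resize(b,(240,220),interpolation=cv2.INTER_CUBIC),0,340,0,0,cv2.BORDER_CONSTANT)])
cv2.imwrite("pics/crop1.png",big)
for z in(.101,.138):
  print(z,ray(p,(262,186),z),ray(p,(235,224),z))
for t in("handle","mouth","follower"):
    r=arm.outline_of(p,t)
    for q in r[:2]:
        ys,xs=np.nonzero(q["region"]);print(t,q["confidence"],len(xs),xs.min(),xs.max(),ys.min(),ys.max())
print(np.array(p["pose"]),p["intrinsics"])
```

```text
[384.3589 183.0055] [374 173  22  21 365] [ 0.5876 -0.326   0.0145]
[340.5238 190.0893] [333 183  16  15 168] [ 0.566  -0.2143  0.0145]
[389.5178 232.926 ] [379 223  22  21 365] [ 0.4602 -0.3419  0.0145]
[326.4634 237.6414] [315 227  24  23 382] [ 0.4432 -0.1816  0.0145]
0.101 [ 0.562  -0.0173  0.101 ] [0.4701 0.0436 0.101 ]
0.138 [ 0.5584 -0.0193  0.138 ] [0.4699 0.0394 0.138 ]
handle 0.67 4878 153 262 138 232
mouth 0.93 4873 161 263 143 232
follower 0.58 222 185 202 171 186
[[ 0.031  -0.9989  0.0364  0.4628]
 [-0.9995 -0.0306  0.0103 -0.072 ]
 [-0.0091 -0.0367 -0.9993  1.1192]
 [ 0.      0.      0.      1.    ]] [[431.4496   0.     279.8779]
 [  0.     431.4496 212.7727]
 [  0.       0.       1.    ]]
```

View pics/crop1.png

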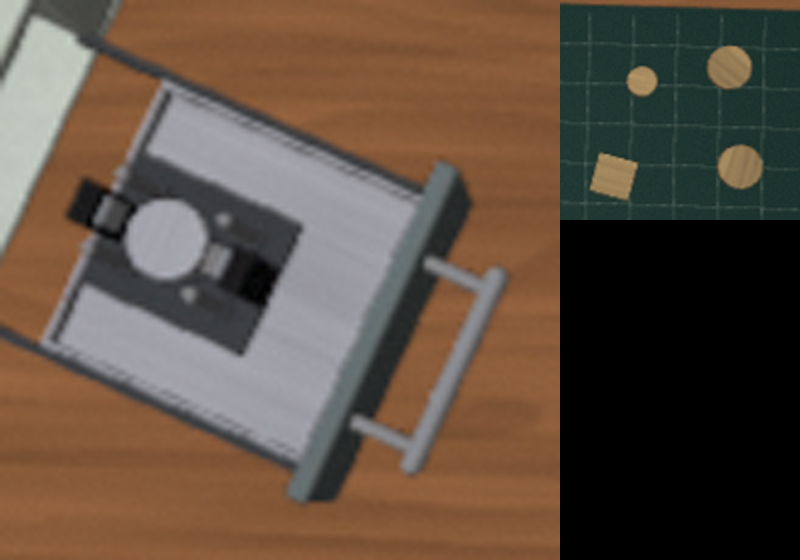

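```bash
cat >> h.py <<'E'
from scipy.spatial.transform import Rotation as Ro
def plan(target,yaw,pose=None,n=None):
    """tool-frame shift (mm) and turn(deg) to reach TCP target pointing down with yaw"""
    s=arm.read_state();R=Ro.from_euler("xyz",s["ee_rot"]);Rt=Ro.from_euler("xyz",[np.pi,0,yaw])
    d=R.inv().apply(np.array(target)-s["tool_pos"])*1000
    w=(R.inv()*Rt).as_rotvec(degrees=True)
    print("shift",d.round(1),"turn",w.round(2),"rows",round(max(np.linalg.norm(d)/41.7,np.linalg.norm(w)/7.16),1))
E
python3 - <<'E'
from h import *
np.set_printoptions(precision=4,suppress=True)
p=arm.camera("top")
f=lambda X,Y:((X+.5)*115/560-.5+160,(Y+.5)*115/560-.5+130)
e1=ray(p,f(500,272),.101);e2=ray(p,f(411,468),.101)
print(e1,e2,np.linalg.norm(e1-e2))
y=(e2-e1);y/=np.linalg.norm(y)
h=(e1+e2)/2; mag=ray(p,f(166,240),.094)
v=mag-h;print("h",h,"mag",mag,"L",np.hypot(*v[:2]),"yaw from vec",np.arctan2(v[1],v[0]),"yaw from bar",np.arctan2(y[1],y[0])-np.pi/2,np.arctan2(y[1],y[0]))
g=np.array([np.cos(np.arctan2(v[1],v[0])),np.sin(np.arctan2(v[1],v[0]))])
plan([.46,-.342,.13],np.arctan2(v[1],v[0]))
plan([.46,-.342,.13],0.257)
E
```

```text
[ 0.5633 -0.0179  0.101 ] [0.4668 0.0222 0.101 ] 0.1045387628702773
h [0.515  0.0021 0.101 ] mag [0.5748 0.1469 0.094 ] L 0.1565890295854227 yaw from vec 1.1790777206583323 yaw from bar 1.1776076648203948 2.7484039916152914
shift [ 358.1 -177.4   72. ] turn [ -0.    -0.   -52.84] rows 9.7
shift [ 358.1 -177.4   72. ] turn [-0.   -0.   -0.01] rows 9.7
```

>>> servo_tool --series '[[[36,-18,0,0,0,0,1],[36,-18,6,0,0,0,1],[36,-18,6,0,0,0,1],[36,-18,6,0,0,0,1],[36,-18,6,0,0,0,1],[36,-18,6,0,0,0,1],[36,-18,6,0,0,0,1],[36,-18,6,0,0,0,1]]]' --grip_force 60

```text
clock: 2.02
tool_pos: [0.4019, -0.3907, 0.16]
ee_rot: [3.141, -0.0, 0.257]
force: [0.5, -0.6, -0.0]
gripper_width: 0.0855
grip_force: 0.0
```

>>> servo_tool --series '[[[35,-17,0,0,0,-6.6,1],[35,-15,0,0,0,-6.6,1],[0,0,0,0,0,-6.6,1],[0,0,0,0,0,-6.6,1],[0,0,0,0,0,-6.6,1],[0,0,0,0,0,-6.6,1],[0,0,0,0,0,-6.6,1],[0,0,0,0,0,-6.6,1]]]'

```text
clock: 2.68
tool_pos: [0.4575, -0.3401, 0.1601]
ee_rot: [3.141, 0.0, 1.184]
force: [-0.3, -0.3, 0.8]
gripper_width: 0.0852
grip_force: 0.0
```

Run:
```python
from h import *
np.set_printoptions(precision=4,suppress=True)
s=arm.read_state();print(s["clock"],s["tool_pos"],s["ee_rot"],s["joint_pos"])
p=arm.camera("wrist");cv2.imwrite("pics/w1.png",p["image"])
print(np.array(p["pose"]))
for r in arm.search_frame(p,"blank_a_center")[:3]:print(r)
for r in arm.outline_of(p,"blank_a_center")[:3]:
    ys,xs=np.nonzero(r["region"]);print(r["confidence"],xs.mean(),ys.mean(),len(xs),ray(p,(xs.mean(),ys.mean()),.013))
print(proj(p,[.46,-.342,.015]))
plan([.4602,-.3419,.04],1.178)
```

```text
2.6833 [ 0.4575 -0.3401  0.1601] [3.1415 0.0001 1.184 ] [ 0.9452  0.4925 -0.5365  1.709   0.2878  1.0192 -0.0782]
[[ 0.9258 -0.3623 -0.1076  0.4845]
 [-0.378  -0.8875 -0.2635 -0.2725]
 [ 0.      0.2847 -0.9586  0.3319]
 [ 0.      0.      0.      1.    ]]
{'at': [0.2823, -0.357, 0.0085], 'confidence': 0.89}
{'at': [0.73, -0.3685, 0.0128], 'confidence': 0.85}
{'at': [0.5915, -0.3205, 0.0186], 'confidence': 0.7}
0.94 137.10450450450452 260.0012012012012 1665 [ 0.284  -0.3586  0.013 ]
0.78 193.35679903730446 324.98375451263536 1662 [ 0.3038 -0.4568  0.013 ]
0.73 524.719512195122 18.018502943650127 2378 [ 0.7181 -0.2816  0.013 ]
[280.2788 187.5277]
shift [ -0.5   3.3 119.9] turn [-0.   -0.02 -0.16] rows 2.9
```

View pics/w1.png

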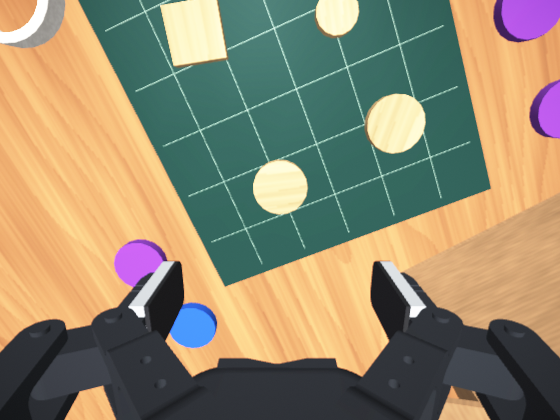

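Wrist view: wanted blank B at (280,187), exactly where projected; A at (396,123); small disc (337,12), square (195,30); purple/blue ones off the mat.

```bash
cat >> h.py <<'E'
def blobs(p):
    im=p["image"];hsv=cv2.cvtColor(im,cv2.COLOR_BGR2HSV)
    m=((hsv[...,0]>12)&(hsv[...,0]<32)&(hsv[...,2]>225)&(hsv[...,1]<140)).astype(np.uint8)
    return m
E
python3 - <<'E'
from h import *
np.set_printoptions(precision=4,suppress=True)
p=arm.camera("wrist");hsv=cv2.cvtColor(p["image"],cv2.COLOR_BGR2HSV)
print(hsv[187,280],hsv[123,396],hsv[230,290],hsv[330,280])
for uv in((280,187),(396,123)):
    q=p["image"].copy();mk=np.zeros((422,562),np.uint8)
    cv2.floodFill(q,mk,uv,(0,0,0),(40,)*3,(40,)*3,8|cv2.FLOODFILL_FIXED_RANGE|cv2.FLOODFILL_MASK_ONLY|(255<<8))
    c=max(cv2.findContours(mk[1:-1,1:-1],0,2)[0],key=cv2.contourArea)
    (u,v),r=cv2.minEnclosingCircle(c);e=cv2.fitEllipse(cv2.convexHull(c));print(u,v,r,e,ray(p,e[0],.015))
    plan(np.r_[ray(p,e[0],.015)[:2],.05],1.178)
E
```

```text
[ 26  54 254] [ 26  57 254] [ 84 124 105] [ 16 128 246]
279.75738525390625 186.82762145996094 26.906461715698242 ((279.7868957519531, 186.80093383789062), (52.99641418457031, 53.546199798583984), 98.3489761352539) [ 0.4597 -0.3411  0.015 ]
shift [  0.    2.5 110. ] turn [ 0.   -0.01 -0.23] rows 2.6
395.0 121.0 30.80594253540039 ((395.63275146484375, 121.57122802734375), (55.41716384887695, 60.98039245605469), 37.713619232177734) [ 0.5867 -0.3249  0.015 ]
shift [ 64.1 113.4 110. ] turn [ 0.   -0.01 -0.23] rows 4.1
```

>>> servo_tool --series '[[[0,2.5,40,0,0,0,1],[0,0,40,0,0,0,1],[0,0,40,0,0,0,1],[0,0,25,0,0,0,1],[0,0,12,0,0,0,1],[0,0,0,0,0,0,1],[0,0,0,0,0,0,0.5],[0,0,0,0,0,0,0.5]]]'

```text
clock: 3.55
tool_pos: [0.461, -0.3416, 0.0048]
ee_rot: [3.139, 0.001, 1.177]
force: [-0.7, -1.3, 0.8]
gripper_width: 0.0636
grip_force: 0.0
```

>>> servo_tool --series '[[[0,0,0,0,0,0,0.3],[0,0,0,0,0,0,0.3],[0,0,0,0,0,0,0.3],[0,0,0,0,0,0,0.3]]]'

```text
clock: 3.88
tool_pos: [0.46, -0.3413, 0.0038]
ee_rot: [3.14, 0.0, 1.178]
force: [0.4, 0.0, -0.1]
gripper_width: 0.0257
grip_force: 0.0
```

Run:
```python
from h import *
p=arm.camera("wrist");q=arm.camera("top")
cv2.imwrite("pics/w2.png",np.hstack([p["image"][:,60:500],cv2.resize(q["image"][150:275,295:425],(346,333))[:333].copy() if 0 else cv2.copyMakeBorder(cv2.resize(q["image"][150:275,295:425],(346,333)),0,87,0,0,cv2.BORDER_CONSTANT)]))
```

```text
(no output)
```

View pics/w2.png

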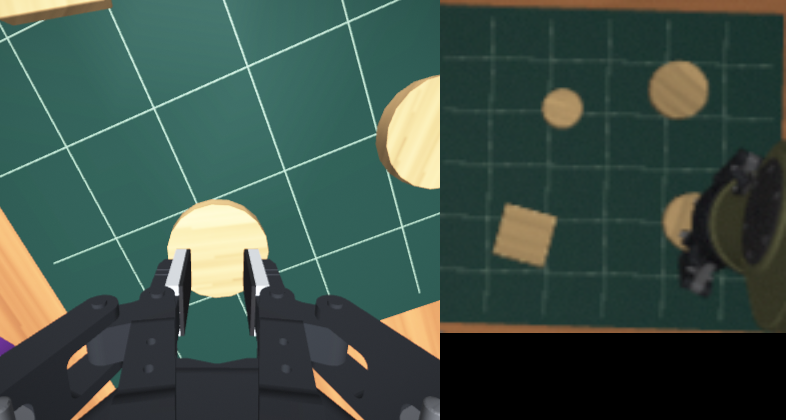

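Run:
```python
from h import *
np.set_printoptions(precision=4,suppress=True)
p=arm.camera("wrist");s=arm.read_state()
# top face rim points seen by eye
print(s["tool_pos"],s["gripper_width"])
q=p["image"].copy();mk=np.zeros((422,562),np.uint8)
cv2.floodFill(q,mk,(277,240),(0,0,0),(40,)*3,(40,)*3,8|cv2.FLOODFILL_FIXED_RANGE|cv2.FLOODFILL_MASK_ONLY|(255<<8))
c=max(cv2.findContours(mk[1:-1,1:-1],0,2)[0],key=cv2.contourArea)
print(cv2.boundingRect(c),cv2.minEnclosingCircle(c),ray(p,cv2.minEnclosingCircle(c)[0],.015))
for w in((0.0129),):
  for z in(0.004,.01,.015,.02):
    R=Ro.from_euler("xyz",s["ee_rot"])
    print(z,[proj(p,np.r_[ (s["tool_pos"]+R.apply([dx,w,0]))[:2],z]).round(0) for dx in(-.011,0,.011)])
```

```text
[ 0.4597 -0.3411  0.0032] 0.025575200672668604
(226, 205, 103, 93) ((277.0, 260.5), 56.579689025878906) [ 0.4573 -0.3462  0.015 ]
0.004 [array([299., 260.]), array([300., 243.]), array([300., 225.])]
0.01 [array([300., 265.]), array([301., 247.]), array([301., 229.])]
0.015 [array([301., 269.]), array([301., 251.]), array([302., 232.])]
0.02 [array([301., 274.]), array([302., 255.]), array([302., 236.])]
```

Wrist view: the blank sits unmoved at (277,251), with the pads above it (tips at about y=250). The fingers passed over it, so I go lower.

>>> servo_tool --series '[[[0,0,0,0,0,0,1],[0,0,0,0,0,0,1],[0,0,0,0,0,0,1],[0,0,0,0,0,0,1],[0,0,0,0,0,0,1],[0,0,4,0,0,0,1],[0,0,4,0,0,0,1],[0,0,0,0,0,0,1]]]'

```text
clock: 4.7
tool_pos: [0.4592, -0.3407, -0.006]
ee_rot: [-3.14, -0.0, 1.178]
force: [-0.0, -1.0, -0.1]
gripper_width: 0.0855
grip_force: 0.0
```

>>> servo_tool --series '[[[0,0,0,0,0,0,0.6],[0,0,0,0,0,0,0.6],[0,0,0,0,0,0,0.6],[0,0,0,0,0,0,0.6]]]' --grip_force 40

```text
clock: 5.03
tool_pos: [0.4598, -0.341, -0.0049]
ee_rot: [3.141, -0.0, 1.178]
force: [0.1, 0.2, 0.3]
gripper_width: 0.0513
grip_force: 0.0
```

Run:
```python
from h import *
p=arm.camera("wrist");q=arm.camera("scene")
cv2.imwrite("pics/w3.png",np.hstack([p["image"][:,60:500],cv2.copyMakeBorder(cv2.resize(q["image"][180:260,150:250],(360,288),interpolation=cv2.INTER_CUBIC),0,132,0,0,cv2.BORDER_CONSTANT)]))
```

```text
(no output)
```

View pics/w3.png

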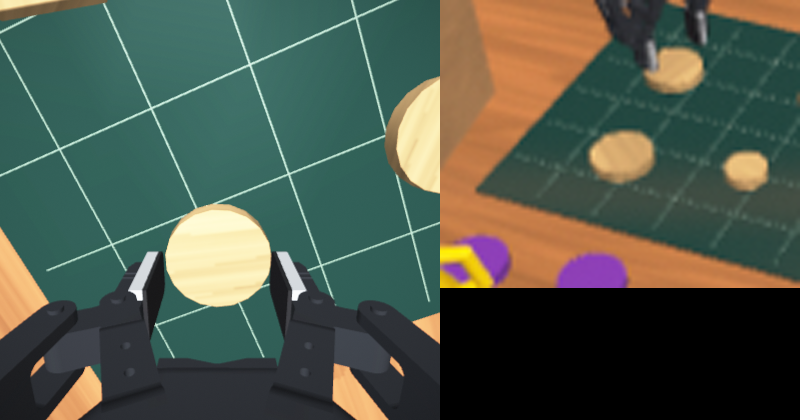

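Run:
```python
from h import *
from scipy.optimize import least_squares
np.set_printoptions(precision=4,suppress=True)
p=arm.camera("wrist");s=arm.read_state();R=Ro.from_euler("xyz",s["ee_rot"]);print(s["tool_pos"],s["ee_rot"],s["gripper_width"])
for uv,sg in(((332,253),1),((217,253),-1),((351,298),1),((195,298),-1)):
    f=lambda a:proj(p,s["tool_pos"]+R.apply([a[0],a[2],a[1]]))-uv
    for y in(.0257,-.0257,.03,-.03):
        r=least_squares(lambda a:f([a[0],a[1],y]),[0,-.02]);
        if r.cost<20: print(uv,y,"dx,dz(tool)",r.x*1000,r.cost, "wz",s["tool_pos"][2]-r.x[1])
im=p["image"];cv2.imwrite("pics/w3c.png",cv2.resize(im[230:330,180:380],(800,400)))
```

```text
[ 0.4598 -0.341  -0.0049] [3.1414 0.     1.1783] 0.051102772537046044
(332, 253) 0.0257 dx,dz(tool) [  8.7784 -33.0413] 6.866245319043687e-27 wz 0.02813624714665801
(332, 253) 0.03 dx,dz(tool) [ -1.7775 -10.1624] 1.6155871338926322e-27 wz 0.005257362056834259
(217, 253) -0.0257 dx,dz(tool) [ 15.7504 -48.0723] 4.0389678347315804e-27 wz 0.043167247872734994
(217, 253) -0.03 dx,dz(tool) [  6.06   -27.0557] 8.077935669463161e-28 wz 0.022150691933947534
(351, 298) 0.0257 dx,dz(tool) [  9.9775 -73.1054] 1.6155871338926322e-27 wz 0.06820036293998857
(351, 298) 0.03 dx,dz(tool) [ -0.3807 -56.8316] 3.2311742677852644e-27 wz 0.0519266150515045
(195, 298) -0.0257 dx,dz(tool) [ 17.7682 -85.2899] 2.0194839173657902e-27 wz 0.08038485194390216
(195, 298) -0.03 dx,dz(tool) [  8.4206 -70.5944] 2.0194839173657902e-27 wz 0.06568933972978003
```

The pads hang above the disc, roughly 25 mm behind the TCP. I'll open and feel downward in small steps.

>>> servo_tool --series '[[[0,0,0,0,0,0,0.82],[0,0,0,0,0,0,0.82],[0,0,0,0,0,0,0.82],[0,0,3,0,0,0,0.82],[0,0,3,0,0,0,0.82],[0,0,3,0,0,0,0.82],[0,0,1,0,0,0,0.82],[0,0,0,0,0,0,0.82]]]'

```text
clock: 5.85
tool_pos: [0.4594, -0.3408, -0.0155]
ee_rot: [-3.141, -0.0, 1.178]
force: [-0.5, 0.8, 1.0]
gripper_width: 0.0703
grip_force: 0.0
```

>>> servo_tool --series '[[[0,0,2,0,0,0,0.82],[0,0,2,0,0,0,0.82],[0,0,0,0,0,0,0.82]]]'

```text
clock: 6.1
tool_pos: [0.4596, -0.3409, -0.0194]
ee_rot: [-3.141, -0.0, 1.178]
force: [-0.0, -0.8, 0.5]
gripper_width: 0.07
grip_force: 0.0
```

Try closing here.

>>> servo_tool --series '[[[0,0,0,0,0,0,0.55],[0,0,0,0,0,0,0.55],[0,0,0,0,0,0,0.55],[0,0,0,0,0,0,0.55]]]'

```text
clock: 6.43
tool_pos: [0.4639, -0.3425, -0.0166]
ee_rot: [3.133, 0.0, 1.179]
force: [4.0, -1.3, 11.9]
gripper_width: 0.0467
grip_force: 5.9
```

>>> servo_tool --series '[[[0,0,-4,0,0,0,0.9],[0,0,-4,0,0,0,0.9],[0,0,-2,0,0,0,0.9],[0,0,0,0,0,0,0.9],[0,0,0,0,0,0,0.9]]]'

```text
clock: 6.85
tool_pos: [0.4593, -0.341, -0.0091]
ee_rot: [-3.141, 0.0, 1.178]
force: [-0.1, -1.1, -0.0]
gripper_width: 0.0769
grip_force: 0.0
```

Run:
```python
from h import *
p=arm.camera("wrist");q=arm.camera("scene")
cv2.imwrite("pics/w4.png",np.hstack([p["image"][:,60:500],cv2.copyMakeBorder(cv2.resize(q["image"][180:260,150:250],(360,288),interpolation=cv2.INTER_CUBIC),0,132,0,0,cv2.BORDER_CONSTANT)]))
for n,P in(("w",p),("s",q)):
    print([ (np.round(r["at"],4),round(r["confidence"],2)) for r in arm.search_frame(P,"blank_a_center")])
print(arm.read_state()["tool_pos"],arm.read_state()["gripper_width"])
```

```text
[(array([ 0.5847, -0.3183,  0.0171]), 0.7), (array([ 0.2861, -0.336 ,  0.0046]), 0.59)]
[(array([ 0.5911, -0.3187,  0.0125]), 0.69), (array([ 0.7303, -0.2682,  0.0127]), 0.51), (array([ 0.5708, -0.2095,  0.0137]), 0.27)]
[ 0.45943726 -0.34088476 -0.00931188] 0.07712500281693593
```

View pics/w4.png

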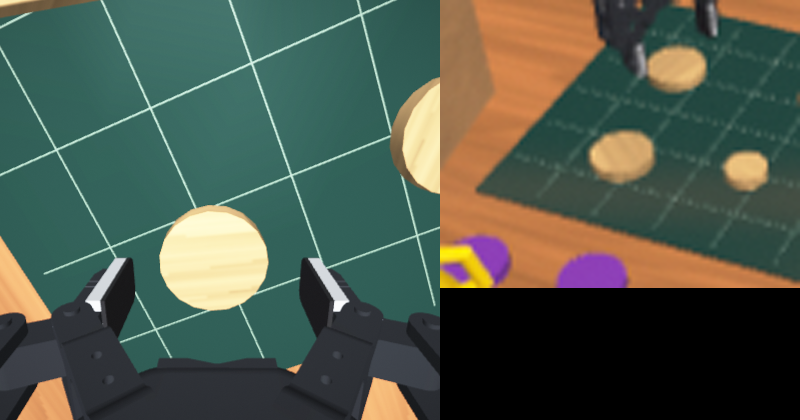

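Wrist view: the blank is at (214,258) in the crop, undisturbed, between the pads at x=134 and 301. The tips lie about 32 mm behind the reported TCP, so TCP z ≈ -0.027 grips the rim.

>>> servo_tool --series '[[[0,0,6,0,0,0,0.85],[0,0,6,0,0,0,0.85],[0,0,5.5,0,0,0,0.85],[0,0,0,0,0,0,0.85],[0,0,0,0,0,0,0.6],[0,0,0,0,0,0,0.6],[0,0,0,0,0,0,0.6],[0,0,0,0,0,0,0.6]]]'

```text
clock: 7.72
tool_pos: [0.4599, -0.3411, -0.0263]
ee_rot: [3.141, 0.0, 1.178]
force: [0.4, 0.3, -0.1]
gripper_width: 0.0541
grip_force: 42.0
```

>>> servo_tool --series '[[[0,0,0,0,0,0,0.5],[0,0,-25,0,0,0,0.5],[0,0,-35,0,0,0,0.5],[0,0,-40,0,0,0,0.5],[0,0,-40,0,0,0,0.5],[20,-3,-20,0,0,0,0.5],[35,-6,0,0,0,0,0.5],[40,-6.5,0,0,0,0,0.5]]]' --grip_force 100

```text
clock: 8.38
tool_pos: [0.4822, -0.249, 0.1352]
ee_rot: [3.138, 0.001, 1.173]
force: [0.3, 1.0, -0.1]
gripper_width: 0.0515
grip_force: 104.1
```

>>> servo_tool --series '[[[40,-6.5,0,0,0,0,0.5],[40,-6.5,0,0,0,0,0.5],[40,-6.5,0,0,0,0,0.5],[40,-6.5,0,0,0,0,0.5],[40,-6.5,0,0,0,0,0.5],[40,-6.5,0,0,0,0,0.5],[40,-6.5,0,0,0,0,0.5],[25,-3,0,0,0,0,0.5]]]'

```text
clock: 9.05
tool_pos: [0.5539, 0.0584, 0.134]
ee_rot: [3.141, -0.003, 1.182]
force: [0.1, 1.1, 0.0]
gripper_width: 0.0513
grip_force: 104.1
```

Run:
```python
from h import *
np.set_printoptions(precision=4,suppress=True)
s=arm.read_state();print(s["clock"],s["tool_pos"],s["ee_rot"],s["gripper_width"],s["grip_force"])
plan([.5748,.1469,s["tool_pos"][2]],1.178)
p=arm.camera("wrist");im=p["image"].copy()
T=s["tool_pos"]
for X in([.5748,.1469,.094],[.5748,.1469,.118]): cv2.drawMarker(im,tuple(proj(p,X).astype(int)),(0,0,255),0,8)
c=np.array([.5748,.1469]);ex=np.array([.3826,.924]);ey=np.array([-.924,.3826])
for a in(27,-27):
  for b in(20,-20):
    q=c+(a*ex+b*ey)/1000;cv2.circle(im,tuple(proj(p,[*q,.118]).astype(int)),3,(0,255,0),1)
cv2.imwrite("pics/m1.png",im)
```

```text
9.05 [0.5539 0.0584 0.134 ] [ 3.1413 -0.0027  1.1824] 0.05126031439945541 104.09107446670532
shift [ 89.8 -14.1   0.2] turn [ 0.02 -0.15  0.25] rows 2.2
```

View pics/m1.png

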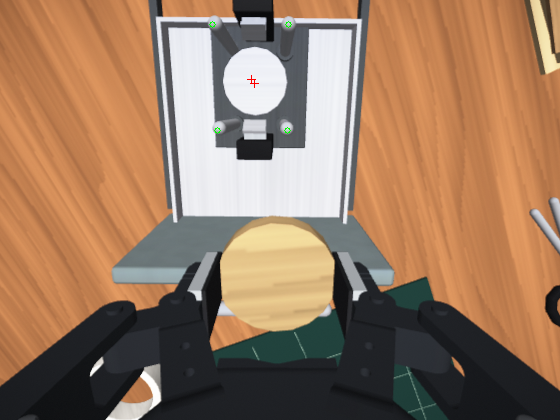

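Wrist view: the blank is held at (277,275). The follower is at (254,81), on my marker, and the rod tops at (213,22), (288,23), (218,128), (288,129) coincide with the predicted circles.

>>> servo_tool --series '[[[40,-7,0,0,0,0,0.5],[35,-5,0,0,0,0,0.5],[14.8,-2,0,0,0,0.25,0.5],[0,0,0,0,0,0,0.5],[0,0,0,0,0,0,0.5]]]'

```text
clock: 9.52
tool_pos: [0.5747, 0.142, 0.1333]
ee_rot: [-3.141, 0.0, 1.176]
force: [-1.0, -0.6, 0.7]
gripper_width: 0.0516
grip_force: 104.1
```

Run:
```python
from h import *
np.set_printoptions(precision=4,suppress=True)
s=arm.read_state();print(s["clock"],s["tool_pos"],s["ee_rot"])
p=arm.camera("wrist");im=p["image"];R=Ro.from_euler("xyz",s["ee_rot"])
q=im.copy();mk=np.zeros((422,562),np.uint8)
cv2.floodFill(q,mk,(277,280),(0,0,0),(60,)*3,(60,)*3,8|cv2.FLOODFILL_FIXED_RANGE|cv2.FLOODFILL_MASK_ONLY|(255<<8))
c=max(cv2.findContours(mk[1:-1,1:-1],0,2)[0],key=cv2.contourArea)
e=cv2.fitEllipse(cv2.convexHull(c));print(cv2.boundingRect(c),e)
for dz in(.035,.038,.041):
    X=ray(p,e[0],s["tool_pos"][2]+dz);print(dz,R.inv().apply(X-s["tool_pos"])*1000)
    t=np.linspace(0,6.28,72);P=np.array([proj(p,s["tool_pos"]+R.apply([.028*np.cos(a),.028*np.sin(a),-dz])) for a in t]);print(P.min(0),P.max(0))
plan([.5748,.1469,s["tool_pos"][2]],1.178)
```

```text
9.5167 [0.5747 0.142  0.1333] [-3.1413  0.0002  1.176 ]
(220, 215, 114, 116) ((276.3811340332031, 273.5151672363281), (115.62640380859375, 117.59766387939453), 125.18781280517578)
0.035 [ -0.9374  -0.6677 -34.9996]
[218.8489 215.785 ] [336.7225 322.0807]
0.038 [  0.6801  -0.6617 -38.    ]
[217.726  217.9002] [337.8826 325.9288]
0.041 [  2.2976  -0.6557 -41.0003]
[216.5588 220.1034] [339.0886 329.9205]
shift [ 6.  -2.5 -0.1] turn [-0.01  0.07 -0.23] rows 0.2
```

>>> servo_tool --series '[[[5.5,-2.0,0,0,0,-0.15,0.5],[0,0,20,0,0,0,0.5],[0,0,12,0,0,0,0.5],[0,0,3,0,0,0,0.5],[0,0,0,0,0,0,0.5],[0,0,0,0,0,0,0.5]]]'

```text
clock: 10.07
tool_pos: [0.5755, 0.1466, 0.099]
ee_rot: [3.141, -0.0, 1.176]
force: [0.1, -0.8, 0.0]
gripper_width: 0.0516
grip_force: 104.1
```

Run:
```python
from h import *
s=arm.read_state();print(s["clock"],s["force"])
plan([.5748,.1469,s["tool_pos"][2]],1.178);print(s["tool_pos"])
```

```text
10.0667 [ 0.11132761 -0.81460758  0.01190333]
shift [-0.  -0.7 -0. ] turn [ 0.01 -0.   -0.14] rows 0.0
[0.57546754 0.14664153 0.09895719]
```

Aligned; now descend into the rods.

>>> servo_tool --series '[[[0,-0.6,4,0,0,0,0.5],[0,0,3,0,0,0,0.5],[0,0,3,0,0,0,0.5],[0,0,3,0,0,0,0.5],[0,0,0,0,0,0,0.5]]]'

```text
clock: 10.48
tool_pos: [0.5748, 0.1476, 0.085]
ee_rot: [3.142, -0.0, 1.177]
force: [1.4, 0.9, -0.8]
gripper_width: 0.0518
grip_force: 104.3
```

>>> servo_tool --series '[[[0,0,3,0,0,0,0.5],[0,0,3,0,0,0,0.5],[0,0,2,0,0,0,0.5],[0,0,0,0,0,0,0.5]]]'

```text
clock: 10.82
tool_pos: [0.5751, 0.1477, 0.0775]
ee_rot: [3.141, -0.001, 1.177]
force: [1.6, 1.3, 1.9]
gripper_width: 0.052
grip_force: 104.6
```

Run:
```python
from h import *
p=arm.camera("top")
f=lambda X,Y:((X+.5)*115/560-.5+160,(Y+.5)*115/560-.5+130)
for q in((92,50),(2,255)):
  for z in(.1,.138):
    X=ray(p,f(*q),z);print(z,X,(X[:2]-[.5748,.1469])@[.3826,.924])
```

```text
0.1 [0.66637552 0.1854401  0.1       ] 0.07064784821782509
0.138 [0.65878496 0.17584131 0.138     ] 0.05887441642490698
0.1 [0.56443552 0.22544591 0.1       ] 0.06861097157339789
0.138 [0.56064555 0.2143556  0.138     ] 0.056913479910505535
```

>>> servo_tool --series '[[[0,0,3,0,0,0,0.5],[0,0,3,0,0,0,0.5],[0,0,3,0,0,0,0.5],[0,0,0,0,0,0,0.5]]]'

```text
clock: 11.2
tool_pos: [0.5754, 0.1476, 0.0692]
ee_rot: [3.14, -0.001, 1.176]
force: [1.5, 0.4, 2.6]
gripper_width: 0.0515
grip_force: 104.6
```

>>> servo_tool --series '[[[0,0,3,0,0,0,0.5],[0,0,3,0,0,0,0.5],[0,0,2,0,0,0,0.5],[0,0,0,0,0,0,0.5]]]'

```text
clock: 11.53
tool_pos: [0.5754, 0.1478, 0.0607]
ee_rot: [3.141, -0.001, 1.177]
force: [3.2, 1.8, 1.3]
gripper_width: 0.0516
grip_force: 104.7
```

>>> servo_tool --series '[[[0,0,3,0,0,0,0.5],[0,0,3,0,0,0,0.5],[0,0,2,0,0,0,0.5],[0,0,0,0,0,0,0.5]]]'

```text
clock: 11.87
tool_pos: [0.5754, 0.1478, 0.0527]
ee_rot: [3.141, -0.001, 1.177]
force: [3.4, 0.6, 5.4]
gripper_width: 0.0518
grip_force: 105.6
```

>>> servo_tool --series '[[[0,0,2,0,0,0,0.5],[0,0,0,0,0,0,0.5]]]'

```text
clock: 12.03
tool_pos: [0.5753, 0.1478, 0.0508]
ee_rot: [3.141, -0.001, 1.177]
force: [2.1, 0.8, 5.8]
gripper_width: 0.0515
grip_force: 105.6
```

>>> servo_tool --series '[[[0,0,2,0,0,0,0.5],[0,0,0,0,0,0,0.5]]]'

```text
clock: 12.2
tool_pos: [0.5754, 0.1478, 0.0488]
ee_rot: [3.141, -0.001, 1.177]
force: [1.7, 0.4, 7.3]
gripper_width: 0.0519
grip_force: 105.6
```

Run:
```python
from h import *
s=arm.read_state();print(s["tool_pos"],s["force"])
p=arm.camera("wrist");cv2.imwrite("pics/m2.png",cv2.resize(p["image"][150:380,130:430],(780,598),interpolation=cv2.INTER_CUBIC))
```

```text
[0.57535219 0.14775931 0.04883606] [1.7294964  0.37766565 7.31675269]
```

View pics/m2.png

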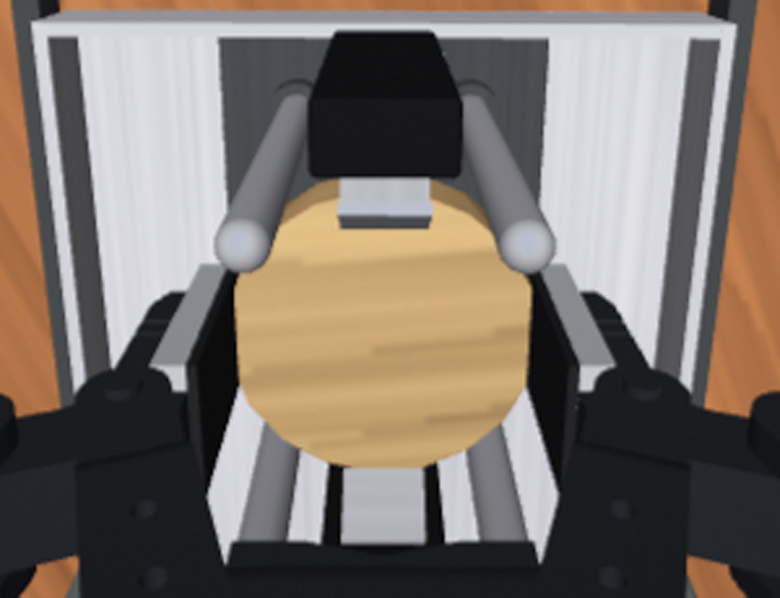

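Wrist crop: the blank lies below the rear tongue, whose tip at (385,220) overlaps it. The front tongue at (385,480) is at the line of sight over the rim. Both look snapped in, so I ease up and release.

>>> servo_tool --series '[[[0,0,-3,0,0,0,0.5],[0,0,-2,0,0,0,0.5],[0,0,0,0,0,0,0.5],[0,0,0,0,0,0,0.9],[0,0,0,0,0,0,0.9],[0,0,0,0,0,0,0.9],[0,0,0,0,0,0,0.9]]]'

```text
clock: 12.83
tool_pos: [0.5739, 0.1471, 0.0529]
ee_rot: [-3.14, 0.001, 1.177]
force: [0.6, -0.2, 1.1]
gripper_width: 0.077
grip_force: 0.0
```

>>> servo_tool --series '[[[0,0,-20,0,0,0,0.9],[0,0,-35,0,0,0,0.9],[0,0,-40,0,0,0,0.9],[-35,6,0,0,0,0,0.9],[-35,6,0,0,0,0,0.9],[0,0,0,0,0,0,0.9]]]'

```text
clock: 13.33
tool_pos: [0.5577, 0.0695, 0.1482]
ee_rot: [3.141, 0.007, 1.169]
force: [-0.2, -1.4, -0.7]
gripper_width: 0.0765
grip_force: 0.0
```

Run:
```python
from h import *
np.set_printoptions(precision=4,suppress=True)
s=arm.read_state();print(s["clock"],s["tool_pos"])
p=arm.camera("wrist");cv2.imwrite("pics/m3.png",cv2.resize(p["image"][0:230,130:430],(780,598),interpolation=cv2.INTER_CUBIC))
for r in arm.search_frame(p,"blank_a_center"):print(r)
plan([.5867,-.3249,.135],1.178)
R=Ro.from_euler("xyz",[np.pi,0,1.178])
for z in(.09,.096,.102,.111,.117):
    c=np.array([.5748,.1469,z]);t=np.linspace(0,6.28,72)
    P=np.array([proj(p,c+R.apply([.028*np.cos(a),.028*np.sin(a),0])) for a in t])
    lo,hi=P.min(0),P.max(0);print(z,(lo-[130,0])*2.6,(hi-[130,0])*2.6)
```

```text
13.3333 [0.5577 0.0695 0.1482]
shift [-358.6  181.4   13.7] turn [-0.03  0.08 -0.29] rows 9.6
0.09 [221.3065 153.5992] [434.2384 377.417 ]
0.096 [216.983  149.9011] [435.6692 379.8086]
0.102 [212.4191 145.9894] [437.1794 382.3278]
0.111 [205.0769 139.6792] [439.6084 386.3691]
0.117 [199.8166 135.1453] [441.3483 389.2559]
```

View pics/m3.png

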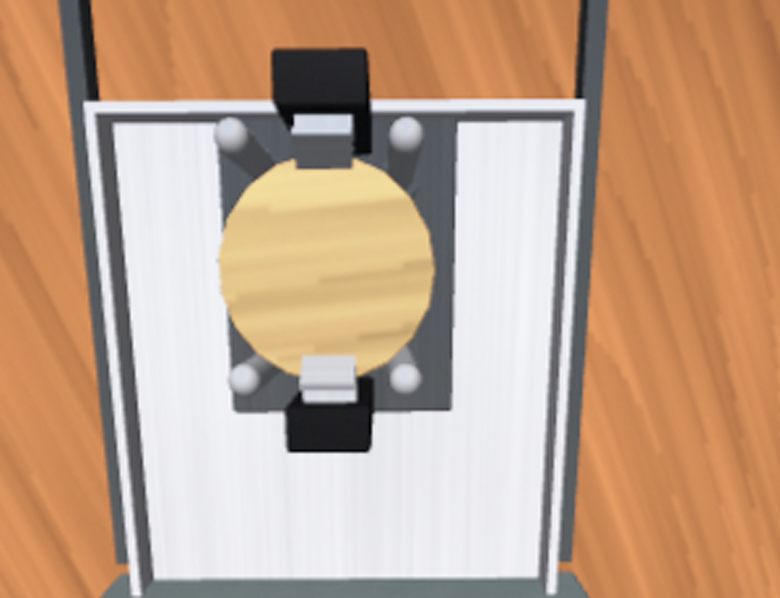

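Both tongues, at (323,140) and (327,370), lie over the rim of blank 1, whose size fits top z≈0.096, so it is latched. Now blank A.

>>> servo_tool --series '[[[-36,18,0,0,0,0,0.9],[-36,18,0,0,0,0,0.9],[-36,18,0,0,0,0,0.9],[-36,18,0,0,0,0,0.9],[-36,18,0,0,0,0,0.9],[-36,18,0,0,0,0,0.9],[-36,18,0,0,0,0,0.9],[-36,18,0,0,0,0,0.9]]]'

```text
clock: 14.1
tool_pos: [0.5817, -0.2434, 0.1481]
ee_rot: [-3.141, -0.001, 1.178]
force: [0.8, 0.4, -0.9]
gripper_width: 0.0768
grip_force: 0.0
```

>>> servo_tool --series '[[[-36,18,0,0,0,0,0.9],[-30,18,0,0,0,0,0.9],[0,0,0,0,0,0,0.9],[0,0,0,0,0,0,0.9]]]'

```text
clock: 14.43
tool_pos: [0.589, -0.3192, 0.147]
ee_rot: [-3.14, -0.001, 1.173]
force: [-0.5, 0.3, -0.6]
gripper_width: 0.0767
grip_force: 0.0
```

```bash
cat > m.py <<'E'
from h import *
np.set_printoptions(precision=4,suppress=True)
s=arm.read_state();print(s["clock"],s["tool_pos"],s["ee_rot"])
p=arm.camera("wrist");u=proj(p,[.587,-.3255,.015]);print(u)
q=p["image"].copy();mk=np.zeros((422,562),np.uint8)
cv2.floodFill(q,mk,tuple(int(a) for a in u),(0,0,0),(40,)*3,(40,)*3,8|cv2.FLOODFILL_FIXED_RANGE|cv2.FLOODFILL_MASK_ONLY|(255<<8))
c=max(cv2.findContours(mk[1:-1,1:-1],0,2)[0],key=cv2.contourArea)
e=cv2.fitEllipse(cv2.convexHull(c));X=ray(p,e[0],.015);print(e,X)
plan([X[0],X[1],-.0265],1.178)
E
python3 m.py
```

```text
14.4333 [ 0.589  -0.3192  0.147 ] [-3.1401 -0.0006  1.1735]
[278.1094 196.4339]
((277.75653076171875, 195.8463592529297), (54.23070526123047, 55.922550201416016), 96.22563934326172) [ 0.5869 -0.3248  0.015 ]
shift [ -9.   1. 174.] turn [-0.08 -0.11 -0.07] rows 4.2
```

>>> servo_tool --series '[[[-6,0.4,40,0,0,0,0.9],[0,0,40,0,0,0,0.9],[0,0,40,0,0,0,0.9],[0,0,30,0,0,0,0.9],[0,0,13,0,0,0,0.9],[0,0,0,0,0,0,0.9],[0,0,0,0,0,0,0.9]]]' --grip_force 40

```text
clock: 15.07
tool_pos: [0.5883, -0.3217, -0.0138]
ee_rot: [3.141, -0.001, 1.179]
force: [-0.1, -0.7, 0.3]
gripper_width: 0.0766
grip_force: 0.0
```

```bash
python3 -c "
from h import *
print(arm.read_state()['tool_pos'])
plan([.5869,-.3248,-.0265],1.178)"
```

```text
[ 0.58828512 -0.32172345 -0.01379008]
shift [-3.4 -0.1 12.7] turn [ 0.01 -0.06  0.04] rows 0.3
```

>>> servo_tool --series '[[[-3.4,0,6,0,0,0,0.9],[0,0,6.7,0,0,0,0.9],[0,0,0,0,0,0,0.9],[0,0,0,0,0,0,0.6],[0,0,0,0,0,0,0.6],[0,0,0,0,0,0,0.6],[0,0,0,0,0,0,0.6],[0,0,0,0,0,0,0.6]]]'

```text
clock: 15.73
tool_pos: [0.5862, -0.3269, -0.026]
ee_rot: [3.14, 0.0, 1.176]
force: [-1.1, 0.6, 5.8]
gripper_width: 0.0538
grip_force: 41.7
```

>>> servo_tool --series '[[[0,0,0,0,0,0,0.5],[0,0,-25,0,0,0,0.5],[0,0,-35,0,0,0,0.5],[0,0,-40,0,0,0,0.5],[0,0,-40,0,0,0,0.5],[20,-10,-20,0,0,0,0.5],[36,-18,0,0,0,0,0.5],[36,-18,0,0,0,0,0.5]]]' --grip_force 100

```text
clock: 16.4
tool_pos: [0.5795, -0.2246, 0.1349]
ee_rot: [3.137, -0.0, 1.173]
force: [0.8, 0.9, 0.1]
gripper_width: 0.0518
grip_force: 104.1
```

>>> servo_tool --series '[[[36,-18,0,0,0,0,0.5],[36,-18,0,0,0,0,0.5],[36,-18,0,0,0,0,0.5],[36,-18,0,0,0,0,0.5],[36,-18,0,0,0,0,0.5],[36,-18,0,0,0,0,0.5],[36,-18,0,0,0,0,0.5],[0,0,0,0,0,0,0.5]]]'

```text
clock: 17.07
tool_pos: [0.5581, 0.0685, 0.1342]
ee_rot: [-3.141, -0.007, 1.189]
force: [-0.4, 1.5, 0.3]
gripper_width: 0.0519
grip_force: 104.1
```

```bash
cat > n.py <<'E'
from h import *
np.set_printoptions(precision=4,suppress=True)
s=arm.read_state();print(s["clock"],s["tool_pos"],s["ee_rot"],s["force"])
p=arm.camera("wrist");im=p["image"];R=Ro.from_euler("xyz",s["ee_rot"])
q=im.copy();mk=np.zeros((422,562),np.uint8)
cv2.floodFill(q,mk,(277,280),(0,0,0),(60,)*3,(60,)*3,8|cv2.FLOODFILL_FIXED_RANGE|cv2.FLOODFILL_MASK_ONLY|(255<<8))
c=max(cv2.findContours(mk[1:-1,1:-1],0,2)[0],key=cv2.contourArea)
e=cv2.fitEllipse(cv2.convexHull(c));print(cv2.boundingRect(c),e)
X=ray(p,e[0],s["tool_pos"][2]+.0365);print(R.inv().apply(X-s["tool_pos"])*1000)
plan([.5748,.1469,s["tool_pos"][2]],1.178)
E
python3 n.py
```

```text
17.0667 [0.5581 0.0685 0.1342] [-3.1409 -0.0067  1.1887] [-0.3601  1.4777  0.2555]
(213, 216, 124, 138) ((272.1600341796875, 292.94342041015625), (129.7095489501953, 156.6440887451172), 16.19696044921875)
[-10.4823  -2.7077 -36.5696]
shift [ 83.3 -16.3  -0.1] turn [ 0.01 -0.19  0.44] rows 2.0
```

>>> servo_tool --series '[[[40,-8,0,0,0,0,0.5],[35,-6,0,0,0,0,0.5],[8,-2,0,0,0,0.3,0.5],[0,0,0,0,0,0,0.5],[0,0,0,0,0,0,0.5]]]'

```text
clock: 17.53
tool_pos: [0.5763, 0.1391, 0.1327]
ee_rot: [3.141, 0.001, 1.172]
force: [-0.7, -1.1, -0.1]
gripper_width: 0.0515
grip_force: 104.1
```

```bash
python3 n.py
```

```text
17.5333 [0.5763 0.1391 0.1327] [3.1415 0.0008 1.1717] [-0.6812 -1.1233 -0.0827]
(216, 216, 118, 111) ((275.7627258300781, 271.3182067871094), (109.74938201904297, 120.6095199584961), 95.55139923095703)
[  1.0238  -0.9572 -36.501 ]
shift [ 7.6 -4.9 -0.1] turn [ 0.01  0.09 -0.45] rows 0.2
```

>>> servo_tool --series '[[[7,-4.6,0,0,0,-0.4,0.5],[0,0,20,0,0,0,0.5],[0,0,12,0,0,0,0.5],[0,0,3,0,0,0,0.5],[0,0,0,0,0,0,0.5],[0,0,0,0,0,0,0.5]]]'

```text
clock: 18.08
tool_pos: [0.575, 0.1476, 0.0982]
ee_rot: [3.141, -0.0, 1.177]
force: [0.6, 0.6, -1.2]
gripper_width: 0.0515
grip_force: 104.1
```

```bash
python3 n.py
```

```text
18.0833 [0.575  0.1476 0.0982] [ 3.1414 -0.0001  1.1775] [ 0.5602  0.6455 -1.2321]
(215, 217, 119, 110) ((268.2011413574219, 275.56585693359375), (111.6131591796875, 138.91209411621094), 71.68022918701172)
[ -1.2395  -4.5078 -36.5009]
shift [-1.  -0.1  0.3] turn [ 0.04 -0.03 -0.02] rows 0.0
```

>>> servo_tool --series '[[[-0.7,0,4,0,0,0,0.5],[0,0,3,0,0,0,0.5],[0,0,3,0,0,0,0.5],[0,0,3,0,0,0,0.5],[0,0,0,0,0,0,0.5]]]'

```text
clock: 18.55
tool_pos: [0.5741, 0.1473, 0.0841]
ee_rot: [-3.141, 0.001, 1.178]
force: [-0.3, -0.8, -0.7]
gripper_width: 0.0516
grip_force: 104.1
```

>>> servo_tool --series '[[[0,0,3,0,0,0,0.5],[0,0,3,0,0,0,0.5],[0,0,2,0,0,0,0.5],[0,0,0,0,0,0,0.5]]]'

```text
clock: 18.88
tool_pos: [0.5745, 0.1475, 0.0765]
ee_rot: [-3.141, 0.0, 1.178]
force: [0.5, 0.6, 0.2]
gripper_width: 0.0516
grip_force: 104.2
```

>>> servo_tool --series '[[[0,0,3,0,0,0,0.5],[0,0,3,0,0,0,0.5],[0,0,2,0,0,0,0.5],[0,0,0,0,0,0,0.5]]]'

```text
clock: 19.22
tool_pos: [0.5762, 0.1487, 0.0701]
ee_rot: [3.139, -0.003, 1.179]
force: [1.9, 1.1, 4.8]
gripper_width: 0.0518
grip_force: 104.9
```

>>> servo_tool --series '[[[0,0,3,0,0,0,0.5],[0,0,3,0,0,0,0.5],[0,0,2,0,0,0,0.5],[0,0,0,0,0,0,0.5]]]'

```text
clock: 19.55
tool_pos: [0.5762, 0.1488, 0.0619]
ee_rot: [3.139, -0.003, 1.179]
force: [2.7, 2.0, 3.4]
gripper_width: 0.0516
grip_force: 104.8
```

>>> servo_tool --series '[[[0,0,3,0,0,0,0.5],[0,0,3,0,0,0,0.5],[0,0,2,0,0,0,0.5],[0,0,0,0,0,0,0.5]]]'

```text
clock: 19.88
tool_pos: [0.5762, 0.1486, 0.0538]
ee_rot: [3.139, -0.003, 1.179]
force: [1.4, 1.5, 7.0]
gripper_width: 0.0516
grip_force: 105.5
```

>>> servo_tool --series '[[[0,0,3,0,0,0,0.5],[0,0,2,0,0,0,0.5],[0,0,0,0,0,0,0.5]]]'

```text
clock: 20.13
tool_pos: [0.5762, 0.1487, 0.0489]
ee_rot: [3.139, -0.003, 1.179]
force: [2.4, 1.3, 6.1]
gripper_width: 0.0515
grip_force: 105.6
```

>>> servo_tool --series '[[[0,0,-3,0,0,0,0.5],[0,0,-2,0,0,0,0.5],[0,0,0,0,0,0,0.5],[0,0,0,0,0,0,0.9],[0,0,0,0,0,0,0.9],[0,0,0,0,0,0,0.9],[0,0,0,0,0,0,0.9]]]'

```text
clock: 20.72
tool_pos: [0.5741, 0.1471, 0.0524]
ee_rot: [-3.141, 0.001, 1.178]
force: [-0.2, 0.6, -0.4]
gripper_width: 0.077
grip_force: 0.0
```

>>> servo_tool --series '[[[0,0,-20,0,0,0,0.9],[0,0,-35,0,0,0,0.9],[0,0,-40,0,0,0,0.9],[-35,6,0,0,0,0,0.9],[-35,6,0,0,0,0,0.9],[0,0,0,0,0,0,0.9],[0,0,0,0,0,0,0.9]]]'

```text
clock: 21.3
tool_pos: [0.5584, 0.0751, 0.1476]
ee_rot: [-3.141, 0.002, 1.174]
force: [-0.6, 0.0, -0.7]
gripper_width: 0.0769
grip_force: 0.0
```

```bash
cat > v.py <<'E'
from h import *
np.set_printoptions(precision=4,suppress=True)
s=arm.read_state();print(s["clock"],s["tool_pos"],s["ee_rot"])
p=arm.camera("wrist");cv2.imwrite("pics/m4.png",p["image"])
u=proj(p,[.5748,.1469,.096])
q=p["image"].copy();mk=np.zeros((422,562),np.uint8)
cv2.floodFill(q,mk,tuple(int(a) for a in u),(0,0,0),(40,)*3,(40,)*3,8|cv2.FLOODFILL_FIXED_RANGE|cv2.FLOODFILL_MASK_ONLY|(255<<8))
M=mk[1:-1,1:-1]
c=max(cv2.findContours(M,0,2)[0],key=cv2.contourArea);e=cv2.fitEllipse(cv2.convexHull(c))
print(cv2.boundingRect(c),e,u)
ex=np.array([.3826,.924,0]);ey=np.array([-.924,.3826,0])
for z in(.09,.096,.102,.111,.117):
    C=np.array([.5748,.1469,z]);P=np.array([proj(p,C+.028*(np.cos(a)*ex+np.sin(a)*ey)) for a in np.linspace(0,6.28,72)])
    print(z,P.min(0),P.max(0)-P.min(0))
C=np.array([.5748,.1469,.096])
# along the +-x axis: where wood is visible, mm, for the middle and +-12 mm across
for b in(0,-.012,.012):
    v=[a for a in range(-32,33) if M[tuple(proj(p,C+a/1000*ex+b*ey).astype(int)[::-1])]]
    print(b,min(v),max(v))
E
python3 v.py
```

```text
21.3 [0.5584 0.0751 0.1476] [-3.1415  0.0019  1.1737]
(218, 65, 82, 87) ((258.6136779785156, 107.26849365234375), (81.90010833740234, 89.44316864013672), 170.5681915283203) [258.4979 112.2535]
0.09 [218.2525  68.2048] [81.3761 84.9207]
0.096 [216.675   67.0001] [83.5645 87.2058]
0.102 [215.0103  65.7263] [85.8739 89.6175]
0.111 [212.333   63.6724] [89.5876 93.4964]
0.117 [210.4156  62.1972] [92.2472 96.2747]
0 -21 23
-0.012 -24 27
0.012 -22 27
```

Blank 2 has the apparent size for top z≈0.094, and the tongues cover its rim at ±x, so it is latched. Now the drawer.

>>> servo_tool --series '[[[-34,-3,0,0,0,0,0.4],[-34,-3,0,0,0,0,0.2],[-34,-3,0,0,0,0,0],[-34,-3,0,0,0,0,0],[0,0,0,0,0,0,0],[0,0,0,0,0,0,0],[0,0,0,0,0,0,0]]]' --grip_force 30

```text
clock: 21.93
tool_pos: [0.4964, -0.0413, 0.1479]
ee_rot: [3.141, -0.001, 1.18]
force: [-0.1, 0.6, 0.8]
gripper_width: 0.0005
grip_force: 0.0
```

```bash
python3 -c "
from h import *
s=arm.read_state();print(s['tool_pos'],s['gripper_width'])
plan([.515-.05*.3826,.0021-.05*.924,.058],1.178)"
```

```text
[ 0.49644306 -0.04129103  0.14787544] 0.00046440484612416446
shift [-2.9  0.5 89.9] turn [ 0.01 -0.08  0.1 ] rows 2.2
```

>>> servo_tool --series '[[[-3,0.5,35,0,0,0,0],[0,0,35,0,0,0,0],[0,0,18,0,0,0,0],[0,0,2,0,0,0,0],[8,0,0,0,0,0,0],[12,0,0,0,0,0,0],[8,0,0,0,0,0,0],[8,0,0,0,0,0,0]]]'

```text
clock: 22.6
tool_pos: [0.5104, -0.0109, 0.0592]
ee_rot: [3.139, -0.001, 1.18]
force: [0.3, -2.6, 2.1]
gripper_width: -0.0
grip_force: 1.3
```

>>> servo_tool --series '[[[10,0,0,0,0,0,0],[12,0,0,0,0,0,0],[12,0,0,0,0,0,0],[12,0,0,0,0,0,0],[12,0,0,0,0,0,0],[0,0,0,0,0,0,0]]]'

```text
clock: 23.1
tool_pos: [0.5324, 0.0451, 0.0581]
ee_rot: [3.141, -0.003, 1.182]
force: [0.2, 0.7, -0.4]
gripper_width: -0.0001
grip_force: 0.0
```

```bash
cat > d.py <<'E'
from h import *
np.set_printoptions(precision=4,suppress=True)
s=arm.read_state();print(s["clock"],s["tool_pos"],s["ee_rot"])
R=Ro.from_euler("xyz",s["ee_rot"]);print("F tool",R.inv().apply(s["force"]))
d=s["tool_pos"][:2]-[.515,.0021];print("rel handle start x,y mm",1000*d@[.3826,.924],1000*d@[-.924,.3826])
p=arm.camera("top")
for r in arm.outline_of(p,"follower")[:1]+arm.outline_of(p,"blank_a_center"):
    ys,xs=np.nonzero(r["region"]);print(r["confidence"],xs.mean(),ys.mean(),len(xs),ray(p,(xs.mean(),ys.mean()),.096))
E
python3 d.py
```

```text
23.1 [0.5324 0.0451 0.0581] [ 3.1409 -0.0034  1.1816]
F tool [ 0.7188 -0.0395  0.4251]
rel handle start x,y mm 46.38203994798597 0.4190031194942132
0.84 166.97752808988764 165.93539325842696 356 [0.6037 0.2115 0.096 ]
0.78 403.38271604938274 122.95679012345678 324 [ 0.7234 -0.3493  0.096 ]
0.77 364.1413612565445 128.68324607329842 382 [ 0.707  -0.2563  0.096 ]
0.66 434.2970822281167 296.53846153846155 377 [ 0.3144 -0.4302  0.096 ]
0.55 396.21779859484775 302.9906323185012 427 [ 0.2965 -0.3413  0.096 ]
```

>>> servo_tool --series '[[[10,0,0,0,0,0,0],[12,0,0,0,0,0,0],[12,0,0,0,0,0,0],[12,0,0,0,0,0,0],[12,0,0,0,0,0,0],[12,0,0,0,0,0,0],[8,0,0,0,0,0,0],[6,0,0,0,0,0,0]]]'

```text
clock: 23.92
tool_pos: [0.5636, 0.1204, 0.0578]
ee_rot: [-3.142, -0.001, 1.18]
force: [-0.1, -3.4, -1.2]
gripper_width: -0.0002
grip_force: 1.7
```

>>> servo_tool --series '[[[5,0,0,0,0,0,0],[5,0,0,0,0,0,0],[4,0,0,0,0,0,0],[3,0,0,0,0,0,0]]]'

```text
clock: 24.25
tool_pos: [0.5696, 0.1346, 0.0578]
ee_rot: [-3.141, 0.0, 1.178]
force: [-0.9, -2.8, -1.5]
gripper_width: -0.0001
grip_force: 1.6
```

```bash
python3 d.py
```

```text
24.25 [0.5696 0.1346 0.0578] [-3.1413  0.0001  1.1783]
F tool [-2.9685  0.2122  1.4787]
rel handle start x,y mm 143.3534150211191 0.273868478753264
0.85 364.0859375 128.59895833333334 384 [ 0.7071 -0.2561  0.096 ]
0.69 433.8888888888889 296.679012345679 405 [ 0.3141 -0.4292  0.096 ]
0.57 396.5615384615385 302.5076923076923 390 [ 0.2976 -0.3421  0.096 ]
0.56 403.3449197860963 123.2379679144385 374 [ 0.7227 -0.3493  0.096 ]
```

>>> servo_tool --series '[[[4,0,0,0,0,0,0],[4,0,0,0,0,0,0],[3,0,0,0,0,0,0],[0,0,0,0,0,0,0]]]'

```text
clock: 24.73
tool_pos: [0.5743, 0.1456, 0.058]
ee_rot: [3.141, -0.001, 1.179]
force: [-0.6, -0.0, 0.6]
gripper_width: -0.0002
grip_force: 0.2
```

>>> servo_tool --series '[[[3,0,0,0,0,0,0],[3,0,0,0,0,0,0],[0,0,0,0,0,0,0]]]'

```text
clock: 24.98
tool_pos: [0.5766, 0.1509, 0.0579]
ee_rot: [3.141, -0.001, 1.179]
force: [-0.7, -2.0, 0.2]
gripper_width: 0.0002
grip_force: 0.5
```

Keep pushing until the force rises.

>>> servo_tool --series '[[[3,0,0,0,0,0,0],[3,0,0,0,0,0,0],[0,0,0,0,0,0,0]]]'

```text
clock: 25.23
tool_pos: [0.5789, 0.1564, 0.0578]
ee_rot: [3.141, -0.001, 1.179]
force: [0.5, -1.3, -0.1]
gripper_width: 0.0
grip_force: 0.5
```

>>> servo_tool --series '[[[2,0,0,0,0,0,0],[2,0,0,0,0,0,0],[0,0,0,0,0,0,0]]]'

```text
clock: 25.48
tool_pos: [0.5802, 0.1597, 0.0578]
ee_rot: [3.141, -0.001, 1.178]
force: [-0.5, -1.2, 1.0]
gripper_width: -0.0002
grip_force: 0.7
```

```bash
python3 d.py|head -3
```

```text
25.4833 [0.5802 0.1597 0.0578] [ 3.1414 -0.0005  1.1785]
F tool [-1.2535  0.0163 -1.045 ]
rel handle start x,y mm 170.58699791984628 0.03312353938407193
```

>>> servo_tool --series '[[[3,0,0,0,0,0,0],[3,0,0,0,0,0,0],[0,0,0,0,0,0,0]]]'

```text
clock: 25.88
tool_pos: [0.5825, 0.1655, 0.0578]
ee_rot: [3.141, -0.001, 1.179]
force: [-0.5, -1.2, -0.3]
gripper_width: -0.0002
grip_force: 0.7
```

Run:
```python
from h import *
np.set_printoptions(precision=4,suppress=True)
s=arm.read_state();print(s["clock"],s["tool_pos"],s["force"])
p=arm.camera("wrist");im=p["image"];g=cv2.cvtColor(im,cv2.COLOR_BGR2GRAY)
ex=np.array([.3826,.924,0]);ey=np.array([-.924,.3826,0])
h=np.array([.515,.0021,.106]);base=np.array([.5748,.1469,0])
# profile along drawer x, off to both sides of fingers, on bar plane
for b in(-.035,.035):
    print(b,[(a,int(g[tuple(proj(p,h+a/1000*ex+b*ey).astype(int)[::-1])])) for a in range(150,290,3) if 0<=proj(p,h+a/1000*ex+b*ey)[1]<420])
cv2.imwrite("pics/h1.png",im)
```

```text
25.8833 [0.5825 0.1655 0.0578] [-0.4628 -1.2467 -0.2962]
-0.035 [(150, 41), (153, 40), (156, 32), (159, 31), (162, 28), (165, 28), (168, 28), (171, 28), (174, 119), (177, 120), (180, 116), (183, 124), (186, 127), (189, 113), (192, 173), (195, 195), (198, 184), (201, 115), (204, 143), (207, 141), (210, 148), (213, 150), (216, 141), (219, 138), (222, 139), (225, 99), (228, 144), (231, 146), (234, 149), (237, 143), (240, 96), (243, 97), (246, 213), (249, 214), (252, 215), (255, 144), (258, 240), (261, 240), (264, 240), (267, 238), (270, 238), (273, 238), (276, 237), (279, 237), (282, 234), (285, 233)]
0.035 [(150, 38), (153, 39), (156, 28), (159, 28), (162, 27), (165, 27), (168, 29), (171, 28), (174, 121), (177, 132), (180, 135), (183, 135), (186, 138), (189, 140), (192, 167), (195, 196), (198, 190), (201, 128), (204, 149), (207, 147), (210, 145), (213, 136), (216, 131), (219, 140), (222, 141), (225, 87), (228, 139), (231, 141), (234, 144), (237, 143), (240, 98), (243, 94), (246, 218), (249, 215), (252, 215), (255, 129), (258, 236), (261, 240), (264, 240), (267, 239), (270, 237), (273, 236), (276, 235), (279, 234), (282, 234), (285, 233)]
```

>>> servo_tool --series '[[[3,0,0,0,0,0,0],[3,0,0,0,0,0,0],[0,0,0,0,0,0,0]]]'

```text
clock: 26.18
tool_pos: [0.5848, 0.1711, 0.0578]
ee_rot: [3.142, -0.001, 1.179]
force: [-0.1, -1.8, -0.0]
gripper_width: -0.0001
grip_force: 0.6
```

>>> servo_tool --series '[[[3,0,0,0,0,0,0],[3,0,0,0,0,0,0],[0,0,0,0,0,0,0]]]'

```text
clock: 26.43
tool_pos: [0.5871, 0.1768, 0.0578]
ee_rot: [3.141, -0.001, 1.179]
force: [0.3, -0.9, 0.3]
gripper_width: 0.0004
grip_force: 0.5
```

>>> servo_tool --series '[[[3,0,0,0,0,0,0],[3,0,0,0,0,0,0],[0,0,0,0,0,0,0]]]'

```text
clock: 26.68
tool_pos: [0.5873, 0.1773, 0.0576]
ee_rot: [-3.14, 0.008, 1.176]
force: [-7.0, -11.1, 9.2]
gripper_width: -0.0001
grip_force: 7.0
```

The stop is reached (13 N). Back off and check.

>>> servo_tool --series '[[[-4,0,0,0,0,0,0],[-15,0,0,0,0,0,0],[-25,0,0,0,0,0,0],[-30,0,-20,0,0,0,0],[0,0,-40,0,0,0,0],[0,0,0,0,0,0,0],[0,0,0,0,0,0,0]]]'

```text
clock: 27.27
tool_pos: [0.5627, 0.1141, 0.1202]
ee_rot: [3.137, -0.004, 1.178]
force: [0.2, -0.3, -0.4]
gripper_width: -0.0
grip_force: 0.0
```

Run:
```python
from h import *
s=arm.read_state();print(s["clock"],s["tool_pos"],s["force"])
p=arm.camera("wrist");g=cv2.cvtColor(p["image"],cv2.COLOR_BGR2GRAY)
ex=np.array([.3826,.924,0]);ey=np.array([-.924,.3826,0]);h=np.array([.515,.0021,.106])
for z in(.106,.130):
  h[2]=z
  for b in(-.035,.035):
    f=lambda a:proj(p,h+a/1000*ex+b*ey).astype(int)[::-1]
    print(z,b,[(a,int(g[tuple(f(a))])) for a in range(196,280,2) if 0<=f(a)[0]<420])
q=arm.camera("top")
for t in("square_blank_center","small_disc_center"):
    print(t,[(np.round(r["at"],3),round(r["confidence"],2)) for r in arm.search_frame(q,t)[:1]])
```

```text
27.2667 [0.56265388 0.11412887 0.12022636] [ 0.2275111  -0.25142454 -0.44049725]
0.106 -0.035 [(196, 172), (198, 177), (200, 120), (202, 129), (204, 197), (206, 227), (208, 231), (210, 222), (212, 166), (214, 167), (216, 171), (218, 166), (220, 160), (222, 154), (224, 152), (226, 76), (228, 60), (230, 60), (232, 60), (234, 61), (236, 61), (238, 59), (240, 59), (242, 58), (244, 58), (246, 58), (248, 84)]
0.106 0.035 [(196, 157), (198, 154), (200, 148), (202, 115), (204, 189), (206, 223), (208, 231), (210, 227), (212, 168), (214, 171), (216, 174), (218, 171), (220, 170), (222, 171), (224, 174), (226, 153), (228, 60), (230, 59), (232, 58), (234, 58), (236, 57), (238, 59), (240, 57), (242, 57), (244, 59), (246, 57), (248, 74)]
0.13 -0.035 [(196, 171), (198, 170), (200, 91), (202, 185), (204, 221), (206, 230), (208, 219), (210, 214), (212, 211), (214, 209), (216, 206), (218, 212), (220, 209), (222, 206), (224, 201), (226, 208), (228, 205), (230, 200), (232, 206), (234, 204), (236, 58), (238, 58), (240, 59), (242, 119)]
0.13 0.035 [(196, 171), (198, 169), (200, 98), (202, 174), (204, 215), (206, 230), (208, 223), (210, 210), (212, 218), (214, 214), (216, 211), (218, 207), (220, 215), (222, 212), (224, 208), (226, 216), (228, 212), (230, 207), (232, 204), (234, 211), (236, 57), (238, 57), (240, 56), (242, 103)]
square_blank_center [(array([ 0.443, -0.18 ,  0.01 ]), 0.94)]
small_disc_center [(array([ 0.567, -0.213,  0.015]), 0.74)]
```

>>> servo_tool --series '[[[0,0,-40,0,0,0,0],[0,0,-40,0,0,0,0],[0,0,0,0,0,0,0],[0,0,0,0,0,0,0]]]'

```text
clock: 27.8
tool_pos: [0.5618, 0.1141, 0.1991]
ee_rot: [3.139, -0.002, 1.179]
force: [-0.6, 0.6, -1.4]
gripper_width: -0.0002
grip_force: 0.0
```

Run:
```python
from h import *
p=arm.camera("wrist");g=cv2.cvtColor(p["image"],cv2.COLOR_BGR2GRAY);cv2.imwrite("pics/h2.png",p["image"])
ex=np.array([.3826,.924,0]);ey=np.array([-.924,.3826,0]);h=np.array([.515,.0021,.13])
for z in(.106,.13,.138):
  h[2]=z
  for b in(-.06,.06):
    f=lambda a:proj(p,h+a/1000*ex+b*ey).astype(int)[::-1]
    print(z,b,[(a,int(g[tuple(f(a))])) for a in range(196,290,2) if 0<=f(a)[0]<420])
```

```text
0.106 -0.06 [(196, 156), (198, 158), (200, 161), (202, 170), (204, 177), (206, 174), (208, 167), (210, 164), (212, 163), (214, 162), (216, 161), (218, 161), (220, 165), (222, 166), (224, 164), (226, 162), (228, 160), (230, 61), (232, 62), (234, 61), (236, 62), (238, 62), (240, 61), (242, 62), (244, 61), (246, 93), (248, 154), (250, 176), (252, 176), (254, 179), (256, 181), (258, 115), (260, 116), (262, 198), (264, 250), (266, 252), (268, 252), (270, 253), (272, 252)]
0.106 0.06 [(196, 169), (198, 170), (200, 172), (202, 169), (204, 180), (206, 184), (208, 182), (210, 183), (212, 181), (214, 182), (216, 181), (218, 177), (220, 175), (222, 172), (224, 173), (226, 175), (228, 177), (230, 105), (232, 60), (234, 60), (236, 61), (238, 60), (240, 59), (242, 59), (244, 59), (246, 70), (248, 129), (250, 170), (252, 172), (254, 176), (256, 176), (258, 162), (260, 114), (262, 167), (264, 241), (266, 253), (268, 252), (270, 252), (272, 252)]
0.13 -0.06 [(196, 166), (198, 163), (200, 164), (202, 165), (204, 166), (206, 166), (208, 166), (210, 163), (212, 163), (214, 162), (216, 160), (218, 155), 
[... 819 characters left out ...]
153), (216, 156), (218, 160), (220, 171), (222, 171), (224, 170), (226, 133), (228, 61), (230, 60), (232, 62), (234, 62), (236, 61), (238, 61), (240, 118), (242, 175), (244, 180), (246, 182), (248, 182), (250, 114), (252, 118), (254, 229), (256, 252), (258, 252), (260, 252), (262, 252)]
0.138 0.06 [(196, 178), (198, 176), (200, 176), (202, 182), (204, 186), (206, 185), (208, 181), (210, 179), (212, 179), (214, 174), (216, 169), (218, 169), (220, 172), (222, 174), (224, 174), (226, 171), (228, 60), (230, 60), (232, 60), (234, 59), (236, 60), (238, 58), (240, 88), (242, 145), (244, 169), (246, 171), (248, 173), (250, 160), (252, 112), (254, 197), (256, 250), (258, 253), (260, 253), (262, 252)]
```

```bash
python3 -c "
from bench import arm
print(arm.sign_off())"
```

```text
the job is handed in; nothing more can be done
None
```

I loaded both large blanks below the spring catches, slid the drawer to its stop, left the small round and square blanks in place, and handed the job in at about 28 s; no verdict came back, but my last measurements showed every end condition met.

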